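Free and lift off the access panel of a junction box

ROBOT

A 6-joint arm with a two-finger parallel gripper is mounted at the origin on the work surface; the furniture and walls round the work are solid. World frame = base frame: x ahead of the robot, y to its left, z up, the work surface at z = 0. Lengths are in m, angles in rad, forces in N, time in s.
With the tool pointing down it reaches from about 0.35 to 0.775 m from the base axis. Payload 5.5 kg.
Tool frame: the origin (TCP) lies on the centre line of the jaws, within the pads' length; the fingertips stand 11 mm ahead of it and the grasp point (between the pads) lies 8 mm behind it (env.tip_reach is the distance from the TCP to the fingertips, in m); z points along the fingers, x is the direction in which the jaws open and shut, and the axes are right-handed (so a half turn about z gives the same grasp; the last joint's range is limited). The gripper opens to 85 mm and grips with 20 to 120 N. Pads are 22 mm wide; open, the fingers measure 114 mm over their backs; the gripper's body (76 mm by 85 mm) begins 54 mm behind the grasp point. The pads swing forward as they close: fully open they stand 13 mm farther back than shut.
Start: joints at [0.983, 0.313, 0.046, 1.304, 0, 1.431], TCP at [0.249, 0.518, 0.242] pointing down, gripper open.
Joint ranges: [-2.76, 2.76], [-0.86, 1.69], [-1.03, 1.26], [-2.2, 2.34], [-1.47, 1.5], [-3.14, 3.14]. Speed limits (rad/s): [2.57, 2.57, 3.14, 3.14, 3.14, 3.14].

INTERFACE

Orientations are given as a unit quaternion [w, x, y, z].
In Python, from workcell import env gives the robot as it stands.
- The arm moves only by the tool carry_out, never from a script. Its argument "moves" is one flat list of numbers, 7 for each row, row after row: the gripper command: -1 is shut, 1 is fully open, values between are in proportion, then the shift along the tool's x, y, z in m, then the turn, a rotation vector about the tool's x, y, z in degrees. A call has exactly 5 rows; each row shifts and turns the pose as measured when the row begins, along the tool's axes as they then stand; what a row does not reach is not made up. A row lasts 1/8 s, in which the tool goes at most 62.5 mm and 10.7 degrees, less where a joint would pass 70% of its speed; a pose out of reach is approached as far as the arm can. A call is refused whole if a number of a shift passes 0.0625 or a number of a turn 10.7, either way. A call with a gripper value outside its range is refused whole. The fingers move at their own pace and stop on an object; "squeeze" is the grip in N (left out, the last holds). Time passes only in rows, so rows that do not move let the fingers close, or fill a call up. It gives the time, the measured TCP pose, the force and the opening at its end, in the units of the state.
- env.get_state(): the state, without advancing time (a new reading comes with each control period).
- env.read_camera(name): name is "side" or "top" or "wrist"; returns the picture (480x640x3 uint8, red, green, blue); there is no depth.
- env.calibration(name): a dict with "camera_matrix" (3x3 intrinsics, pixels), "k1" (the pictures are not rectified: a ray, as slopes to the right and down, at radius r is drawn at 1 + k1 r^2 times it, then the intrinsics apply), "rvec" (rotation vector, rad) and "tvec" (3), from world to camera coordinates, as OpenCV has them; the wrist camera has in their place "hand_eye" (4x4, takes a point from camera to tool coordinates, whose origin is the TCP and whose axes are the tool frame's). Camera axes: x right, y down, z forward; pixel columns grow to the right and rows downward; lengths in m; the calibration is good to about 2 mm. A picture is of the moment at which its call begins: read the wrist's pose just before it. calibration takes no time and is no camera call.
- env.hand_in(): hands the job in, once; it reports no verdict.
The state is a dict: "clock": time; "joint_pos": joint angles; "qvel": joint speeds; "tau": joint torques, N m; "tcp_pos": TCP position; "orientation": TCP orientation; "wrist_force": force on the tool from outside, world axes, zero at the start; "ft_torque": the same for the moment, N m; "finger_gap": finger opening in m.
Only numpy, scipy, OpenCV 4.12 (cv2) and the standard library are available. Lean on these libraries where they do the work, as an engineer would, in place of code of your own. Each camera call takes 0.05 s, during which the arm holds its last target. There are 200 camera calls.

TASK

Take the screwdriver from its stand and, with the screwdriver only, give each of the two slotted cam fasteners on the grey junction box a quarter turn counter-clockwise (seen from above) so that its lug swings off the access panel. Put the screwdriver back upright in its stand, and lift the panel off and lay it flat on the bare bench, handle up, without dropping it. Leave the fasteners open and do not disturb the bottle or the dish behind the box.

Things in the scene. Friction and masses are not known exactly. Their poses are not given: they have to be found in the camera images.
- junction_box: Grey box fixed to the bench, 122 (own x) x 220 (own y) x 60 mm high; origin at the centre of its underside, z up. The loose access panel lies in a recess in the middle of its top (6 mm deep, flush, 2.5 mm gap all round). Two steel cam fasteners stand on the top at own y = +83 and -83 mm, x = 0, each 23 mm outside the panel's edge.
- cam_left_slot (a point): Centre of the slot's floor on the turning axis of the fastener at the box's own +y end (robot's left), 68 mm above the bench. Round steel head 36 mm across, top 80 mm above the bench, with a straight open-ended slot 7.5 mm wide, 33 mm long, 12 mm deep. Own x runs along the slot and points along the lug; z up; turns with the fastener.
- cam_right_slot (a point): The same point of the like fastener at the box's own -y end (robot's right). Each fastener has a 15 mm wide lug under the head, reaching 36 mm from the axis, 62 to 68 mm above the bench. Closed, the lug points at the panel and lies 2 mm above it, overlapping it by 13 mm, so that the panel cannot be lifted.
- cam_left (a joint): Turn of the left fastener, rad: 0 closed (lug over the panel, slot across the panel's edge), grows counter-clockwise from above to a stop at 1.6 (open, lug and slot along the edge). Starts at 0 to 0.2, stays where it is left, takes about 0.06 N m to turn. The panel is free of the lug from about 1.15.
- cam_right (a joint): Turn of the right cam fastener, rad, as for the left one (also counter-clockwise to open).
- panel_handle (a point): Centre of the grip bar of the panel's black bow handle: a bar along own x, 80 mm long, 14 mm wide (own y), 12 mm high, on two end posts, its centre 37 mm above the panel's underside (31 mm above the plate). The panel is a loose aluminium plate 100 (own x) x 120 (own y) x 6 mm, about 0.25 kg. z up.
- panel: The access panel; origin at the centre of its underside, axes as for panel_handle. It starts 54 mm above the bench, in the box. The bench to the right of the screwdriver stand (robot's right) is free and has room for it: x 0.38 to 0.52, y -0.32 to -0.12 m. A thin black lead lies on the bench between the box and the stand: not flat there.
- driver_grip (a point): Centre of the black screwdriver's handle (loose, 0.1 kg, 140 mm long overall). The handle is flat-sided, 26 (own x) x 22 (own y) x 68 mm long, ending 34 mm above this point; 34 mm below it is a round guard 38 mm across. z points from blade to handle end (up in the stand); own x along the blade's width.
- driver_tip (a point): Tip of the blade, on the screwdriver's axis, 106 mm below driver_grip; same axes. The flat steel blade is 20 mm wide (own x), 4 mm thick (own y), 17 mm long, its last 3 mm 2.6 mm thick; above it a round shank 10 mm across. In the slot it has about 0.18 rad of play either way before it drives the fastener.
- stand: Grey block 66 (own x) x 60 (own y) x 72 mm high, fixed to the bench; origin at the centre of its underside. An oblong upright hole, 28 (own x) x 16 (own y) mm, goes through its middle. The screwdriver hangs in it blade down, guard resting on the block, blade width along the block's own x, tip 4 mm above the bench.
- driver: The screwdriver; origin and axes as for driver_tip.
- bottle: Bystander: white reagent bottle with screw cap, 47 mm wide, 88 mm high; origin at the centre of its underside.
- dish: Bystander: round covered dish, 60 mm across, 16 mm high; origin at the centre of its underside.
- flask_yellow: Obstacle, fixed: big conical glass flask with yellow liquid, 150 mm wide at the foot, narrowing to its neck, about 220 mm high; origin at the centre of its underside. It stands close behind the screwdriver stand (seen from the robot): pass it on the robot's side.

How it is judged:
On the way, in this order (a step that is already met when the one before it is completed fails the run):
1. both cam fasteners are turned open (beyond 1.2 rad) with the panel still in its recess (value of joint each of cam_left, cam_right above 1.2 rad and z of panel in the frame of junction_box below 0.062 m), for 0.1 s.
2. the panel is lifted off the box (its underside more than 75 mm above the bench) (height (world z) of panel above 0.075 m), for 0.1 s.
At the end, for the whole second after the job is handed in: Both fasteners open (beyond 1.15 rad); screwdriver upright in its stand (tip within 12 mm of the hole's axis, under 12 mm above the bench, tilt under 0.15 rad); panel flat on the bench, handle up (underside under 6 mm above it, tilt under 0.06 rad); both at rest (value of joint each of cam_left, cam_right above 1.15 rad and horizontal distance between driver_tip and stand below 0.012 m and height (world z) of driver_tip below 0.012 m and angle between driver's own z axis and vertical below 0.15 rad and height (world z) of panel below 0.006 m and angle between panel's own z axis and vertical below 0.06 rad and linear speed of each of panel, driver below 0.02 m/s); the robot touches nothing.
It fails at once if a fastener is pushed by the gripper or arm instead of the screwdriver (contact force between any of the fingers, the arm and cam_left above 2 N or contact force between any of the fingers, the arm and cam_right above 2 N).
It fails at once if the panel is dropped (moves faster than 0.5 m/s out of the fingers) (linear speed of panel above 0.5 m/s and contact force between the fingers and panel below 0.2 N).
It fails at once if the bottle or dish is moved by more than 25 mm (distance of any of bottle, dish from where it was at the start of the episode above 0.025 m).
It also fails if it takes over 72 s, if anything falls off the work surface, if the arm or the gripper's body presses on something with over 40 N, if the wrist force passes 120 N, or if a joint passes its speed limit or range.

## Working session

There is one attempt and no reset: what is moved stays moved. The work goes in short steps, Python scripts to look and compute and a tool call to move; the robot and the scene stay as the last step left them, time stands still between calls to the robot, and variables do not carry over. Pictures are saved under pics/ and viewed, about 8 in all and at most 12, crops included, and the job is handed in when it is done.

Besides the shell and the picture viewer there is one more tool, called after ">>>" as name(argument=value, ...) on one line, values as JSON. carry_out: Moves the arm, as the interface text tells. Its arguments: {"type":"object","properties":{"moves":{"type":"array"},"squeeze":{"type":"number"}},"required":["moves"]}

```bash
ls; mkdir -p pics
python3 - <<'E'
from workcell import env
import cv2
print(env.get_state())
for n in("top","side","wrist"):
    print(n,env.calibration(n))
    cv2.imwrite(f"pics/{n}0.png",env.read_camera(n)[:,:,::-1])
E
```

```text
pics
{'clock': 0.0, 'joint_pos': array([ 9.83404702e-01,  3.14049885e-01,  4.49439550e-02,  1.30359736e+00,
       -3.88034635e-06,  1.43118051e+00]), 'qvel': array([ 0.00148162,  0.00031979,  0.00227999,  0.0002504 ,  0.00176032,
       -0.00032841]), 'tau': array([-1.33850644e-03, -4.80631614e+01,  2.98532706e+01,  1.94873207e-02,
       -3.25799529e-04, -7.95342032e-06]), 'tcp_pos': array([0.24868736, 0.51787766, 0.24136638]), 'orientation': array([ 3.92210721e-04,  8.46451529e-01,  5.32464928e-01, -8.69080823e-04]), 'wrist_force': array([-0.09006119,  0.42978775, -0.56449626]), 'ft_torque': array([-0.05499367,  0.00785951, -0.01762276]), 'finger_gap': 0.08550457596184799}
top {'camera_matrix': array([[478.61506705,   0.        , 323.2717971 ],
       [  0.        , 478.61506705, 243.85651491],
       [  0.        ,   0.        ,   1.        ]]), 'k1': -0.018482532849184725, 'rvec': array([ 2.19248112, -2.16587383,  0.09510959]), 'tvec': array([0.18515159, 0.55783417, 0.90645351])}
side {'camera_matrix': array([[483.39562039,   0.        , 319.81483887],
       [  0.        , 483.39562039, 234.69690185],
       [  0.        ,   0.        ,   1.        ]]), 'k1': -0.0955787152179398, 'rvec': array([ 2.12098827, -0.5881291 ,  0.30092907]), 'tvec': array([-0.39121284,  0.33284554,  0.56697006])}
wrist {'camera_matrix': array([[363.92070061,   0.        , 318.5588933 ],
       [  0.        , 363.92070061, 243.29451093],
       [  0.        ,   0.        ,   1.        ]]), 'k1': -0.05689782092145149, 'hand_eye': array([[ 9.99999957e-01,  1.91645052e-04, -2.24026976e-04,
         5.38466780e-04],
       [-1.09544904e-04,  9.47025832e-01,  3.21157378e-01,
        -8.30142959e-02],
       [ 2.73707556e-04, -3.21157340e-01,  9.47025812e-01,
        -1.33118478e-01],
       [ 0.00000000e+00,  0.00000000e+00,  0.00000000e+00,
         1.00000000e+00]])}
```

View pics/top0.png

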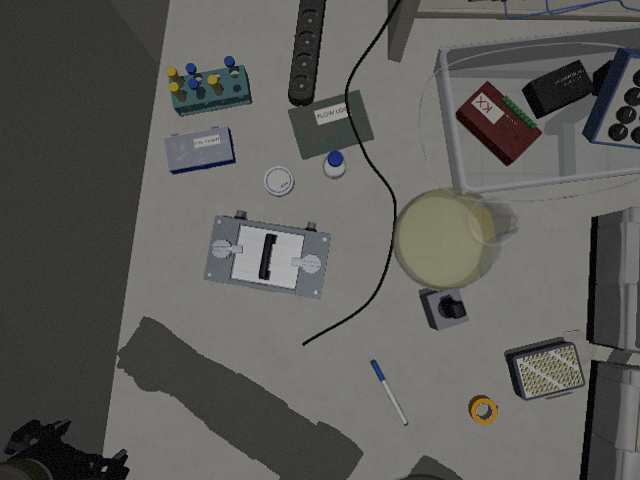

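View pics/side0.png

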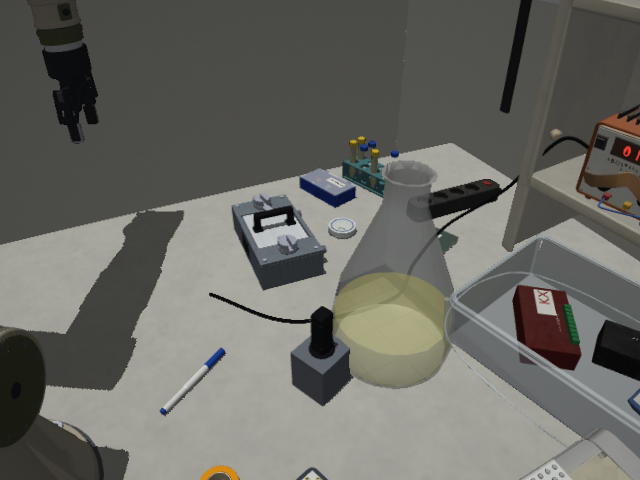

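The top view shows the box at about (268,255), with cam heads at about (222,249) and (310,263). The stand is at about (444,308), and the flask is just behind it. I'll take an enlarged crop for more accurate pixels.

```bash
cat > h.py <<'E'
import numpy as np, cv2
from scipy.spatial.transform import Rotation as R
from workcell import env
def ext(n,pos=None,q=None):
    c=env.calibration(n)
    if 'rvec' in c: return cv2.Rodrigues(c['rvec'])[0],c['tvec'],c
    T=np.eye(4);T[:3,:3]=R.from_quat(q,scalar_first=True).as_matrix();T[:3,3]=pos
    M=np.linalg.inv(T@c['hand_eye']);return M[:3,:3],M[:3,3],c
def pix2w(n,px,z,pos=None,q=None):
    A,t,c=ext(n,pos,q)
    px=np.array(px,float).reshape(-1,2);z=np.broadcast_to(z,len(px))
    d=cv2.undistortPoints(px[:,None],c['camera_matrix'],np.array([c['k1'],0,0,0.]))[:,0]
    D=np.c_[d,np.ones(len(d))]@A; C=-A.T@t
    return C+D*((z-C[2])/D[:,2])[:,None]
def w2pix(n,P,pos=None,q=None):
    A,t,c=ext(n,pos,q)
    return cv2.projectPoints(np.array(P,float).reshape(-1,1,3),cv2.Rodrigues(A)[0],t,c['camera_matrix'],np.array([c['k1'],0,0,0.]))[0][:,0]
def tool(zrot):  # down-pointing tool with tool x at world angle zrot
    return R.from_euler('z',zrot)*R.from_euler('x',np.pi)
def delta(pos,q,ptarget,ang):
    C=R.from_quat(q,scalar_first=True)
    return C.inv().apply(np.array(ptarget)-pos),np.degrees((C.inv()*tool(ang)).as_rotvec())
E
python3 - <<'E'
from h import *
im=cv2.imread('pics/top0.png')
a=cv2.resize(im[195:315,190:350],None,fx=5,fy=5,interpolation=cv2.INTER_CUBIC)[:,:480*2]
cv2.imwrite('pics/c1.png',a)
b=cv2.resize(im[280:340,410:490],None,fx=8,fy=8,interpolation=cv2.INTER_CUBIC)
cv2.imwrite('pics/c2.png',b)
print(pix2w('top',[(222,249),(310,263),(268,256),(444,308),(390,392),(484,409),(545,370),(460,240)],[.08,.08,.1,.072,0,0,0.03,0]).round(3))
print(w2pix('top',[(.38,-.12,0),(.38,-.32,0),(.52,-.32,0),(.52,-.12,0)]))
E
```

```text
[[ 0.539  0.377  0.08 ]
 [ 0.515  0.216  0.08 ]
 [ 0.526  0.29   0.1  ]
 [ 0.437 -0.03   0.072]
 [ 0.27   0.059  0.   ]
 [ 0.239 -0.125  0.   ]
 [ 0.32  -0.232  0.03 ]
 [ 0.569 -0.081  0.   ]]
[[480.74075914 335.72593241]
 [581.41168946 336.61583224]
 [579.23513352 265.71589258]
 [479.73198273 264.56371961]]
```

View pics/c1.png

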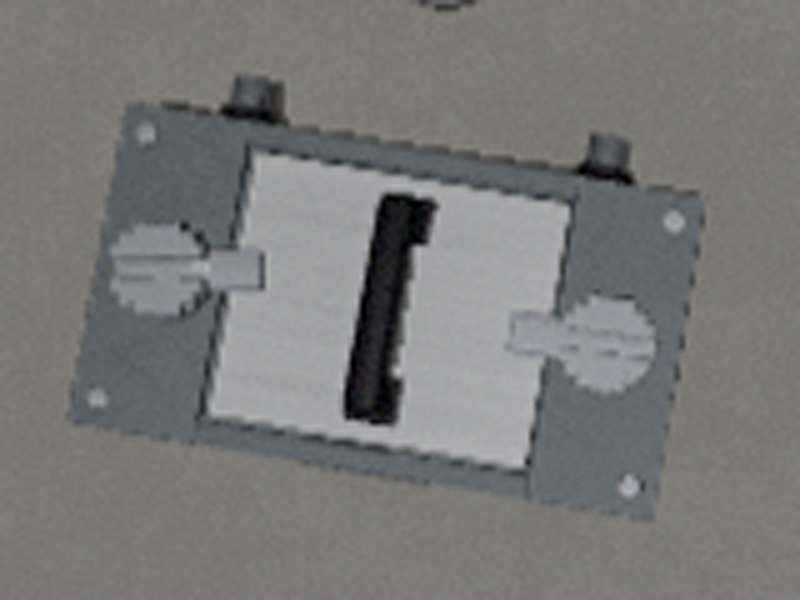

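View pics/c2.png

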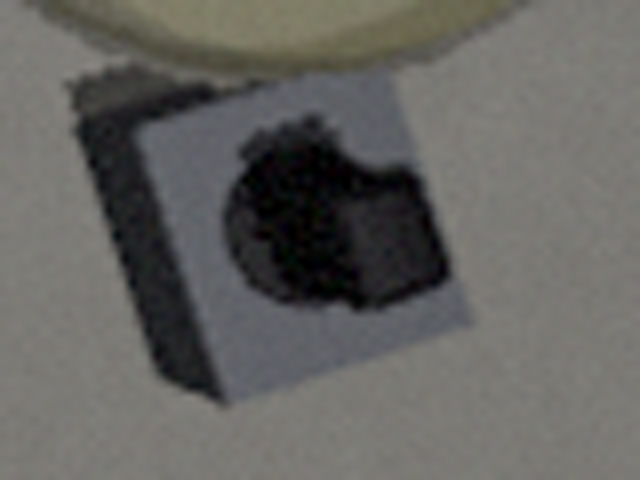

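Run:
```python
from h import *
def cr(p,s,o,z): return pix2w('top',(np.array(p,float)+.5)/s-.5+o,z)
np.set_printoptions(precision=4,suppress=True)
b=cr([(128,103),(703,192),(652,520),(70,422)],5,[190,195],.06)
print('box',b.mean(0),[np.linalg.norm(b[i]-b[i-1]) for i in range(4)])
# left edge / right edge direction; x axis = from bottom to top
yv=(b[0]+b[3]-b[1]-b[2]); print('box ang y-90',np.degrees(np.arctan2(yv[1],yv[0]))-90)
xv=(b[0]+b[1]-b[2]-b[3]); print('box ang x',np.degrees(np.arctan2(xv[1],xv[0])))
c=cr([(160,270),(607,343)],5,[190,195],.08);print('cams',c,np.linalg.norm(c[0]-c[1]),np.degrees(np.arctan2(*(c[0]-c[1])[[1,0]]))-90)
l=cr([(262,270),(512,332)],5,[190,195],.068)-c; print('lug ang',np.degrees(np.arctan2(l[:,1],l[:,0])))
s=cr([(138,130),(395,72),(472,322),(228,405)],8,[410,280],.072)
print('stand',s.mean(0),[np.linalg.norm(s[i]-s[i-1]) for i in range(4)])
d=s[1]-s[0]+s[2]-s[3];print('stand topedge ang',np.degrees(np.arctan2(d[1],d[0])))
d=s[0]-s[3]+s[1]-s[2];print('stand sideedge ang',np.degrees(np.arctan2(d[1],d[0])))
g=cr([(345,200),(415,170),(450,275),(365,305)],8,[410,280],.144);print('driver end',g.mean(0),g)
st=env.get_state()
print(delta(st['tcp_pos'],st['orientation'],[.437,-.03,.25],np.radians(-76)))
```

```text
box [0.528  0.2962 0.06  ] [np.float64(0.12095059927534361), np.float64(0.21831157542230226), np.float64(0.12340447951741956), np.float64(0.2189826307534813)]
box ang y-90 -8.465289482691247
box ang x -8.31952711680572
cams [[0.5398 0.3773 0.08  ]
 [0.5152 0.2139 0.08  ]] 0.16518480845704794 -8.563820797228317
lug ang [-87.826   83.2968]
stand [ 0.4358 -0.0371  0.072 ] [np.float64(0.06514222170319843), np.float64(0.06064439272315512), np.float64(0.05903092647840214), np.float64(0.05909162844579762)]
stand topedge ang -73.92000554504604
stand sideedge ang 17.422385861647026
driver end [ 0.4382 -0.0361  0.144 ] [[ 0.4459 -0.0259  0.144 ]
 [ 0.4523 -0.0407  0.144 ]
 [ 0.4305 -0.0478  0.144 ]
 [ 0.4241 -0.0299  0.144 ]]
(array([-0.4125,  0.4069, -0.0079]), array([  0.0883,   0.0459, 140.3442]))
```

```bash
cat >> h.py <<'E'
def plan(ptarget,ang,n,grip,p=None,a=None,prnt=True):
    """n rows from the measured (or given) pose to target, rounding; straight line"""
    st=env.get_state(); P=np.array(st['tcp_pos'] if p is None else p,float)
    C=R.from_quat(st['orientation'],scalar_first=True) if a is None else tool(np.radians(a))
    G=tool(np.radians(ang)); out=[]
    rv=(C.inv()*G).as_rotvec(); P0=P.copy();C0=C
    for i in range(1,n+1):
        Pt=P0+(np.array(ptarget)-P0)*i/n; Ct=C0*R.from_rotvec(rv*i/n)
        d=C.inv().apply(Pt-P).round(4); r=np.degrees((C.inv()*Ct).as_rotvec()).round(1)
        out.append([grip,*d,*r]); P=P+C.apply(d); C=C*R.from_rotvec(np.radians(r))
    for k in range(0,n,5): print(np.array(out[k:k+5]).reshape(-1).tolist())
def show():
    st=env.get_state();C=R.from_quat(st['orientation'],scalar_first=True).as_matrix()
    print('t',round(st['clock'],2),'tcp',st['tcp_pos'].round(4),'th',np.degrees(np.arctan2(C[1,0],C[0,0])).round(1),'tilt',np.degrees(np.arccos(-C[2,2])).round(2),'gap',round(st['finger_gap'],4),'F',st['wrist_force'].round(1),'j',st['joint_pos'].round(2))
    return st
E
python3 -c "
from h import *
plan([.437,-.036,.235],107,15,1)"
```

```text
[1.0, -0.0279, 0.0273, 0.0005, -0.0, 0.0, -2.8, 1.0, -0.0291, 0.0259, 0.0004, -0.0, 0.0, -2.9, 1.0, -0.0305, 0.0244, 0.0005, -0.0, 0.0, -2.8, 1.0, -0.0315, 0.0229, 0.0005, -0.0, 0.0, -2.9, 1.0, -0.0327, 0.0213, 0.0005, -0.0, 0.0, -2.8]
[1.0, -0.0338, 0.0196, 0.0004, -0.0, 0.0, -2.9, 1.0, -0.0346, 0.0179, 0.0005, -0.0, 0.0, -2.8, 1.0, -0.0355, 0.0162, 0.0005, -0.0, 0.0, -2.8, 1.0, -0.0362, 0.0144, 0.0005, -0.0, 0.0, -2.9, 1.0, -0.037, 0.0126, 0.0004, -0.0, 0.0, -2.8]
[1.0, -0.0374, 0.0108, 0.0005, -0.0, 0.0, -2.9, 1.0, -0.038, 0.0088, 0.0005, -0.0, 0.0, -2.8, 1.0, -0.0384, 0.007, 0.0005, -0.0, 0.0, -2.9, 1.0, -0.0387, 0.0051, 0.0004, -0.1, 0.0, -2.8, 1.0, -0.0389, 0.0031, 0.0005, 0.0, 0.1, -2.9]
```

>>> carry_out(moves=[1,-0.028,0.027,0.0005,0,0,-2.8,1,-0.029,0.026,0.0005,0,0,-2.9,1,-0.0305,0.0245,0.0005,0,0,-2.8,1,-0.0315,0.023,0.0005,0,0,-2.9,1,-0.0325,0.0215,0.0005,0,0,-2.8])

```text
clock: 0.78
tcp_pos: [0.3128, 0.3304, 0.237]
orientation: [0.0, 0.77, 0.638, -0.002]
wrist_force: [0.2, 0.3, 1.2]
finger_gap: 0.0855
```

>>> carry_out(moves=[1,-0.034,0.0195,0.0005,0,0,-2.9,1,-0.0345,0.018,0.0005,0,0,-2.8,1,-0.0355,0.016,0.0005,0,0,-2.8,1,-0.036,0.0145,0.0005,0,0,-2.9,1,-0.037,0.0125,0.0005,0,0,-2.8])

```text
clock: 1.4
tcp_pos: [0.3789, 0.1405, 0.2342]
orientation: [0.0, 0.682, 0.732, -0.002]
wrist_force: [0.3, -0.2, -0.4]
finger_gap: 0.0854
```

>>> carry_out(moves=[1,-0.0375,0.011,0.0005,0,0,-2.9,1,-0.038,0.009,0.0005,0,0,-2.8,1,-0.0385,0.007,0.0005,0,0,-2.9,1,-0.0385,0.005,0.0005,0,0,-2.8,1,-0.039,0.003,0.0005,0,0,-2.9])

```text
clock: 2.02
tcp_pos: [0.4473, -0.049, 0.2315]
orientation: [-0.0, 0.582, 0.813, -0.002]
wrist_force: [0.4, 0.7, -0.0]
finger_gap: 0.0851
```

Run:
```python
from h import *
s=show()
cv2.imwrite('pics/w1.png',env.read_camera('wrist')[:,:,::-1])
print(w2pix('wrist',[(.437,-.036,.144),(.436,-.037,.072)],s['tcp_pos'],s['orientation']))
plan([.437,-.036,.235],107,5,1)
```

```text
t 2.02 tcp [ 0.4473 -0.049   0.2315] th 108.8 tilt 0.25 gap 0.0851 F [ 0.4  0.7 -0. ] j [-0.29  0.08 -0.27  1.22 -0.   -0.61]
[[342.2584316  247.18400525]
 [336.33858844 217.31121202]]
[1.0, 0.004, -0.0013, -0.0007, -0.0, 0.1, 0.3, 1.0, 0.004, -0.0013, -0.0008, -0.1, 0.0, 0.4, 1.0, 0.0039, -0.0013, -0.0007, -0.0, 0.1, 0.3, 1.0, 0.004, -0.0013, -0.0008, -0.0, 0.1, 0.4, 1.0, 0.004, -0.0014, -0.0007, -0.1, 0.0, 0.3]
```

View pics/w1.png

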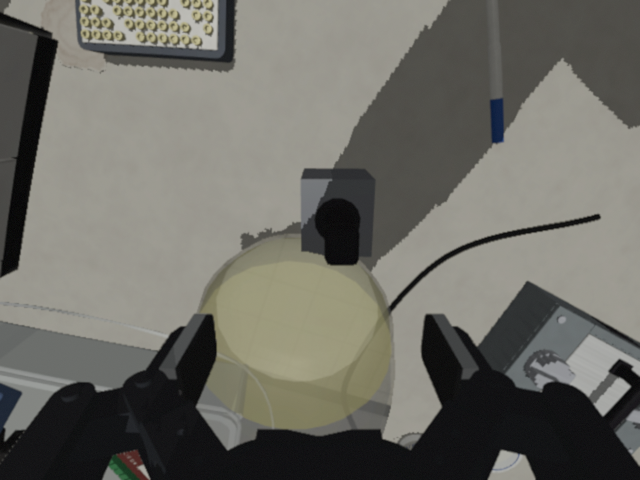

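The wrist view puts the driver's end face at about (342,247), where I predicted it, and shows the stand square to the tool at a heading of about 108°. I'll align and go down.

>>> carry_out(moves=[1,0.0078,-0.0026,0,0,0,0.4,1,0.0078,-0.0026,0,0,0,0.4,1,0,0,0,0,0,0,1,0,0,0.02,0,0,0,1,0,0,0.02,0,0,0])

```text
clock: 2.7
tcp_pos: [0.4383, -0.0369, 0.1916]
orientation: [0.002, 0.588, 0.809, -0.002]
wrist_force: [-0.2, -0.6, 0.3]
finger_gap: 0.0855
```

Run:
```python
from h import *
s=show()
plan([.437,-.036,.101],108,5,1)
```

```text
t 2.7 tcp [ 0.4383 -0.0369  0.1916] th 108.0 tilt 0.35 gap 0.0855 F [-0.2 -0.6  0.3] j [-0.26  0.08 -0.38  1.12 -0.01 -0.58]
[1.0, 0.0004, -0.0002, 0.0181, -0.0, 0.1, -0.0, 1.0, 0.0003, -0.0002, 0.0181, -0.0, 0.0, -0.0, 1.0, 0.0003, -0.0001, 0.0182, -0.0, 0.1, -0.0, 1.0, 0.0003, -0.0002, 0.0181, -0.1, 0.1, -0.0, 1.0, 0.0003, -0.0002, 0.0181, 0.0, 0.0, -0.0]
```

>>> carry_out(moves=[1,0.0005,0,0.023,0,0.1,0,1,0.0005,0,0.023,0,0.1,0,1,0,0,0.023,0,0.1,0,1,0,0,0.018,0,0,0,1,0,0,0.004,0,0,0])

```text
clock: 3.32
tcp_pos: [0.4364, -0.0312, 0.0982]
orientation: [0.0, 0.584, 0.811, -0.0]
wrist_force: [0.3, -0.2, -0.8]
finger_gap: 0.0855
```

>>> carry_out(moves=[-1,0,0,0,0,0,0,-1,0,0,0,0,0,0,-1,0,0,0,0,0,0,-1,0,0,0,0,0,0,-1,0,0,0,0,0,0], squeeze=70)

```text
clock: 3.95
tcp_pos: [0.439, -0.0324, 0.1013]
orientation: [0.004, 0.584, 0.812, -0.001]
wrist_force: [-0.7, 0.3, -1.9]
finger_gap: 0.0212
```

Run:
```python
from h import *
s=show()
plan([.437,-.036,.24],108,5,-1)
```

```text
t 3.95 tcp [ 0.439  -0.0324  0.1013] th 108.5 tilt 0.47 gap 0.0212 F [-0.7  0.3 -1.9] j [-0.25  0.15 -0.53  0.88 -0.   -0.58]
[-1.0, -0.0008, -0.0005, -0.0277, 0.0, 0.1, 0.1, -1.0, -0.0007, -0.0005, -0.0278, 0.1, 0.1, 0.1, -1.0, -0.0006, -0.0006, -0.0277, 0.0, 0.1, 0.1, -1.0, -0.0007, -0.0005, -0.0278, 0.1, 0.0, 0.1, -1.0, -0.0006, -0.0006, -0.0277, 0.0, 0.1, 0.1]
```

>>> carry_out(moves=[-1,-0.0005,-0.0005,-0.02,0,0.1,0,-1,0,0,-0.03,0,0.1,0,-1,0,0,-0.03,0,0.1,0,-1,0,0,-0.03,0,0,0,-1,0,0,-0.03,0,0,0])

```text
clock: 4.58
tcp_pos: [0.4348, -0.0313, 0.2417]
orientation: [-0.003, 0.584, 0.811, 0.001]
wrist_force: [0.5, -0.5, -1.4]
finger_gap: 0.0211
```

Run:
```python
from h import *
s=show()
# right cam first: (.5152,.2139), blade=th-90, theta -6
plan([.515,.205,.235],-6,15,-1)
```

```text
t 4.58 tcp [ 0.4348 -0.0313  0.2417] th 108.5 tilt 0.38 gap 0.0211 F [ 0.5 -0.5 -1.4] j [-0.26  0.05 -0.28  1.25  0.   -0.58]
[-1.0, 0.0132, 0.0101, 0.0005, -0.0, -0.0, 7.6, -1.0, 0.0145, 0.0082, 0.0005, -0.1, -0.0, 7.7, -1.0, 0.0154, 0.0062, 0.0005, 0.0, -0.0, 7.6, -1.0, 0.0162, 0.0041, 0.0005, -0.0, -0.0, 7.6, -1.0, 0.0165, 0.0019, 0.0005, -0.1, -0.0, 7.7]
[-1.0, 0.0166, -0.0002, 0.0005, 0.0, -0.0, 7.6, -1.0, 0.0165, -0.0025, 0.0005, -0.0, -0.0, 7.6, -1.0, 0.0159, -0.0047, 0.0005, -0.0, -0.0, 7.6, -1.0, 0.0153, -0.0067, 0.0005, -0.1, -0.0, 7.7, -1.0, 0.0141, -0.0087, 0.0005, -0.0, -0.0, 7.6]
[-1.0, 0.013, -0.0105, 0.0005, -0.0, -0.0, 7.6, -1.0, 0.0114, -0.0121, 0.0005, -0.1, -0.0, 7.7, -1.0, 0.0097, -0.0135, 0.0005, -0.0, -0.0, 7.6, -1.0, 0.0078, -0.0147, 0.0005, -0.1, -0.0, 7.6, -1.0, 0.0058, -0.0156, 0.0004, 0.0, -0.0, 7.7]
```

>>> carry_out(moves=[-1,0.013,0.01,0.0005,0,0,7.6,-1,0.0145,0.008,0.0005,0,0,7.7,-1,0.0155,0.006,0.0005,0,0,7.6,-1,0.016,0.004,0.0005,0,0,7.6,-1,0.0165,0.002,0.0005,0,0,7.7])

```text
clock: 5.2
tcp_pos: [0.4619, 0.05, 0.2416]
orientation: [-0.005, 0.825, 0.566, 0.001]
wrist_force: [0.8, -0.2, -1.3]
finger_gap: 0.0216
```

>>> carry_out(moves=[-1,0.0165,0,0.0005,0,0,7.6,-1,0.0165,-0.0025,0.0005,0,0,7.6,-1,0.016,-0.0045,0.0005,0,0,7.6,-1,0.0155,-0.0065,0.0005,0,0,7.7,-1,0.014,-0.0085,0.0005,0,0,7.6])

```text
clock: 5.82
tcp_pos: [0.4897, 0.132, 0.2379]
orientation: [-0.008, 0.967, 0.255, -0.003]
wrist_force: [0.3, -0.2, -1.6]
finger_gap: 0.0213
```

>>> carry_out(moves=[-1,0.013,-0.0105,0.0005,0,0,7.6,-1,0.0115,-0.012,0.0005,0,0,7.7,-1,0.0095,-0.0135,0.0005,0,0,7.6,-1,0.008,-0.0145,0.0005,0,0,7.6,-1,0.006,-0.0155,0.0005,0,0,7.7])

```text
clock: 6.45
tcp_pos: [0.5187, 0.213, 0.2339]
orientation: [-0.008, 0.996, -0.086, -0.01]
wrist_force: [-0.2, -0.7, -0.9]
finger_gap: 0.0213
```

Run:
```python
from h import *
s=show()
cv2.imwrite('pics/w2.png',env.read_camera('wrist')[:,:,::-1])
print(w2pix('wrist',[(.5152,.2139,.08),(.5398,.3773,.08)],s['tcp_pos'],s['orientation']))
```

```text
t 6.45 tcp [0.5187 0.213  0.2339] th -9.9 tilt 1.52 gap 0.0213 F [-0.2 -0.7 -0.9] j [0.23 0.3  0.   1.29 0.02 1.98]
[[318.46707343 229.38993663]
 [312.91726985   2.86495769]]
```

View pics/w2.png

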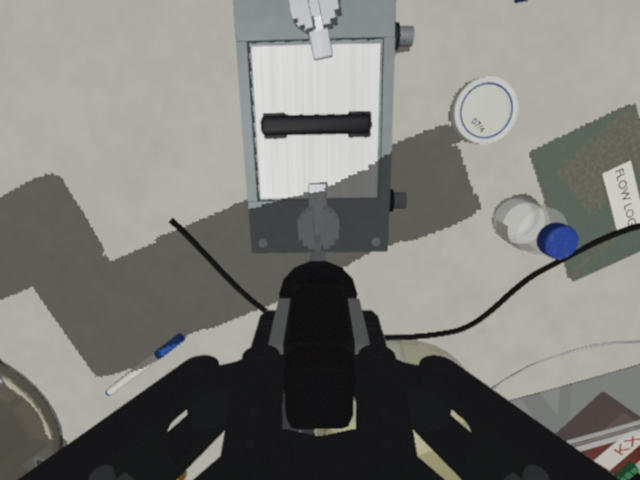

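The wrist view shows the right head centre at about (319,226) with its slot nearly vertical, against a predicted (318,229). The blade shows just below it. I'll zoom in on the blade.

Run:
```python
from h import *
s=env.get_state()
im=cv2.imread('pics/w2.png')
cv2.imwrite('pics/c3.png',cv2.resize(im[170:290,240:400],None,fx=5,fy=5,interpolation=cv2.INTER_CUBIC))
c=env.calibration('wrist');H=np.linalg.inv(c['hand_eye'])
K=c['camera_matrix']
for y in(-.015,-.013,-.01,-.005,0):
  for z in(.08,.097):
    p=H[:3,:3]@[0,y,z]+H[:3,3]; print(y,z,K[:2,:2]@(p[:2]/p[2])+K[:2,2])
```

```text
-0.015 0.08 [318.86335913 237.14583314]
-0.015 0.097 [318.84505727 229.26833081]
-0.013 0.08 [318.86215433 240.23477477]
-0.013 0.097 [318.84398203 232.17157086]
-0.01 0.08 [318.86036001 244.83514709]
-0.01 0.097 [318.8423799 236.4974474]
-0.005 0.08 [318.85740336 252.4155749 ]
-0.005 0.097 [318.83973793 243.63097415]
0 0.08 [318.85448828 259.88941318]
0 0.097 [318.83713067 250.67079456]
```

View pics/c3.png

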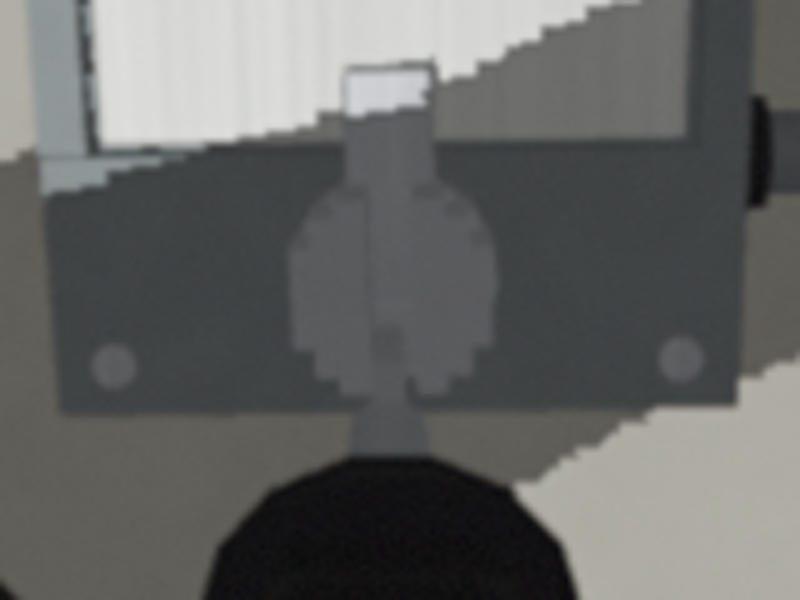

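The blade tip's leading edge is at about (317,235) and the head centre at about (318.5,228.5). The slot is aligned with the tool's y axis. Next I'll take out the tilt and move the tip over the slot.

Run:
```python
from h import *
s=show()
print(pix2w('wrist',[(318.4,228.5),(319,12)],.08,s['tcp_pos'],s['orientation']))
C=R.from_quat(s['orientation'],scalar_first=True)
print('tip now',s['tcp_pos']+C.apply([-.001,-.001,.097]))
G=tool(np.radians(-9)); off=G.apply([-.001,-.001,0]);print(off)
plan(np.array([.5153,.2145,.195])-off,-9,5,-1)
```

```text
t 6.5 tcp [0.5194 0.2146 0.2337] th -10.1 tilt 1.56 gap 0.021 F [ 1.4  1.7 -0.5] j [0.24 0.3  0.01 1.29 0.02 1.98]
[[0.51606235 0.21651825 0.08      ]
 [0.54423225 0.37245101 0.08      ]]
tip now [0.51682372 0.21765617 0.13673633]
[-8.31253876e-04  1.14412281e-03 -1.22464680e-19]
[-1.0, -0.0004, 0.0005, 0.0077, -0.2, 0.2, -0.2, -1.0, -0.0005, 0.0004, 0.0078, -0.2, 0.3, -0.2, -1.0, -0.0005, 0.0005, 0.0077, -0.2, 0.2, -0.3, -1.0, -0.0006, 0.0003, 0.0077, -0.2, 0.3, -0.2, -1.0, -0.0005, 0.0004, 0.0078, -0.2, 0.2, -0.2]
```

>>> carry_out(moves=[-1,-0.0005,0.0005,0.012,-0.4,0.6,-0.5,-1,-0.0005,0.0005,0.012,-0.3,0.4,-0.5,-1,-0.0005,0.0005,0.012,-0.3,0.3,0,-1,0,0,0,0,0,0,-1,0,0,0,0,0,0])

```text
clock: 7.12
tcp_pos: [0.5147, 0.2125, 0.1934]
orientation: [0.002, 0.997, -0.076, -0.001]
wrist_force: [0.2, 0.5, -1.4]
finger_gap: 0.0213
```

```bash
cat >> h.py <<'E'
def tipplan(tip,ang,n,off=(-.001,-.001,.097)):
    s=show();C=R.from_quat(s['orientation'],scalar_first=True)
    print('tip',(s['tcp_pos']+C.apply(off)).round(4))
    plan(np.array(tip)-tool(np.radians(ang)).apply(off),ang,n,-1)
E
python3 - <<'E'
from h import *
tipplan([.5155,.2148,.085],-9,5)
E
```

```text
t 7.12 tcp [0.5147 0.2125 0.1934] th -8.8 tilt 0.22 gap 0.0213 F [ 0.2  0.5 -1.4] j [ 0.25  0.3  -0.09  1.18 -0.    1.97]
tip [0.5136 0.2134 0.0964]
[-1.0, 0.0003, -0.0003, 0.0023, 0.0, 0.0, 0.0, -1.0, 0.0003, -0.0003, 0.0023, 0.1, 0.0, 0.1, -1.0, 0.0003, -0.0002, 0.0022, 0.0, 0.1, 0.0, -1.0, 0.0003, -0.0003, 0.0023, 0.1, -0.0, 0.1, -1.0, 0.0003, -0.0003, 0.0023, -0.0, 0.0, 0.0]
```

>>> carry_out(moves=[-1,0.0016,-0.0014,0.003,0,0,0,-1,0,0,0.004,0,0,0,-1,0,0,0.004,0,0,0,-1,0,0,0,0,0,0,-1,0,0,0,0,0,0])

```text
clock: 7.75
tcp_pos: [0.5175, 0.2136, 0.1826]
orientation: [0.001, 0.997, -0.076, -0.0]
wrist_force: [0.2, 1.1, -0.9]
finger_gap: 0.0216
```

Run:
```python
from h import *
tipplan([.5155,.2148,.071],-9,5)
cv2.imwrite('pics/w3.png',cv2.resize(env.read_camera('wrist')[150:300,220:420,::-1],None,fx=4,fy=4,interpolation=cv2.INTER_CUBIC))
```

```text
t 7.75 tcp [0.5175 0.2136 0.1826] th -8.8 tilt 0.14 gap 0.0216 F [ 0.2  1.1 -0.9] j [ 0.25  0.31 -0.11  1.16 -0.    1.97]
tip [0.5166 0.2146 0.0856]
[-1.0, -0.0002, 0.0, 0.0029, 0.0, 0.0, 0.0, -1.0, -0.0002, 0.0001, 0.0029, 0.1, 0.0, 0.1, -1.0, -0.0003, -0.0, 0.0029, -0.0, 0.0, 0.0, -1.0, -0.0002, 0.0, 0.0029, 0.0, 0.0, 0.1, -1.0, -0.0002, 0.0, 0.003, 0.0, 0.0, 0.0]
```

View pics/w3.png

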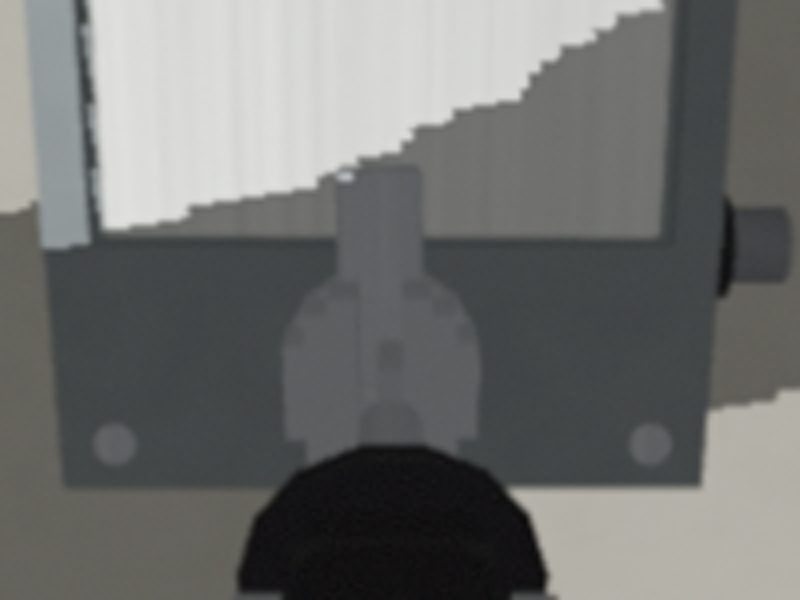

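Blade tip is at crop x≈391 and the slot centre at x≈380, so the blade is about 1.8 mm too far along tool +x. I'll shift it and insert.

>>> carry_out(moves=[-1,-0.0017,0,0,0,0,0,-1,0,0,0.003,0,0,0,-1,0,0,0.004,0,0,0,-1,0,0,0.004,0,0,0,-1,0,0,0,0,0,0])

```text
clock: 8.43
tcp_pos: [0.5155, 0.2139, 0.1708]
orientation: [0.001, 0.997, -0.076, -0.0]
wrist_force: [0.4, -0.0, -1.4]
finger_gap: 0.0211
```

Run:
```python
from h import *
tipplan([.5155,.2148,.071],-9,5)
```

```text
t 8.43 tcp [0.5155 0.2139 0.1708] th -8.8 tilt 0.15 gap 0.0211 F [ 0.4 -0.  -1.4] j [ 0.25  0.31 -0.13  1.13 -0.    1.97]
tip [0.5146 0.2148 0.0738]
[-1.0, 0.0002, 0.0, 0.0006, 0.0, 0.0, 0.0, -1.0, 0.0001, 0.0, 0.0005, 0.1, 0.0, 0.1, -1.0, 0.0002, 0.0001, 0.0006, -0.0, 0.0, 0.0, -1.0, 0.0002, -0.0, 0.0005, 0.0, 0.0, 0.1, -1.0, 0.0001, 0.0, 0.0006, 0.0, 0.0, 0.0]
```

Tip is about 6 mm below the head's top with no force, so it's in the slot. I'll seat it deeper and start turning counter-clockwise, which is −z in the tool frame.

>>> carry_out(moves=[-1,0,0,0.003,0,0,0,-1,0,0,0,0,0,-8,-1,0,0,0,0,0,-9,-1,0,0,0,0,0,-9,-1,0,0,0,0,0,-9])

```text
clock: 9.05
tcp_pos: [0.5162, 0.2144, 0.1675]
orientation: [0.001, 0.972, 0.236, 0.0]
wrist_force: [-0.6, 0.2, -0.7]
finger_gap: 0.0218
```

Run:
```python
from h import *
tipplan([.5155,.2148,.071],75,10,(0,-.001,.097))
```

```text
t 9.05 tcp [0.5162 0.2144 0.1675] th 27.3 tilt 0.07 gap 0.0218 F [-0.6  0.2 -0.7] j [ 0.25  0.31 -0.14  1.12 -0.    1.34]
tip [0.5158 0.2152 0.0705]
[-1.0, 0.0, 0.0, -0.0001, 0.0, 0.0, -4.8, -1.0, 0.0001, 0.0, -0.0, 0.0, 0.0, -4.7, -1.0, -0.0, 0.0, -0.0001, 0.0, 0.0, -4.8, -1.0, 0.0, 0.0, -0.0, 0.0, 0.0, -4.8, -1.0, 0.0, 0.0, -0.0001, 0.0, 0.0, -4.7]
[-1.0, 0.0001, 0.0, -0.0, 0.0, 0.0, -4.8, -1.0, -0.0, 0.0001, -0.0001, 0.0, 0.0, -4.8, -1.0, 0.0, -0.0, -0.0, 0.0, 0.0, -4.7, -1.0, 0.0001, -0.0, -0.0001, 0.0, 0.0, -4.8, -1.0, -0.0, 0.0, -0.0, 0.0, 0.1, -4.8]
```

>>> carry_out(moves=[-1,0,0,0,0,0,-9,-1,0,0,0,0,0,-9,-1,0,0,0,0,0,-9,-1,0,0,0,0,0,-9,-1,0,0,0,0,0,-9])

```text
clock: 9.68
tcp_pos: [0.5156, 0.2151, 0.1674]
orientation: [-0.0, 0.799, 0.601, -0.0]
wrist_force: [-1.6, -0.6, -0.7]
finger_gap: 0.0212
```

Run:
```python
from h import *
tipplan([.5155,.2148,.071],88,5,(0,-.001,.097)); print(env.get_state()['ft_torque'])
```

```text
t 9.68 tcp [0.5156 0.2151 0.1674] th 73.8 tilt 0.05 gap 0.0212 F [-1.6 -0.6 -0.7] j [ 0.25  0.31 -0.14  1.12  0.    0.53]
tip [0.5146 0.2154 0.0704]
[-1.0, -0.0, 0.0002, -0.0001, -0.0, -0.0, -2.8, -1.0, -0.0, 0.0002, -0.0001, -0.0, -0.0, -2.9, -1.0, -0.0001, 0.0002, -0.0001, -0.0, -0.0, -2.8, -1.0, -0.0, 0.0002, -0.0001, -0.0, -0.0, -2.8, -1.0, -0.0, 0.0001, -0.0002, -0.0, -0.0, -2.9]
[ 0.02315474  0.13668323 -0.12151171]
```

>>> carry_out(moves=[-1,0,0,0,0,0,-6,-1,0,0,0,0,0,-6,-1,0,0,0,0,0,-4,-1,0,0,0,0,0,0,-1,0,0,0,0,0,0])

```text
clock: 10.3
tcp_pos: [0.5152, 0.2152, 0.1675]
orientation: [-0.001, 0.705, 0.709, 0.0]
wrist_force: [-0.5, -0.2, -0.1]
finger_gap: 0.0213
```

Run:
```python
from h import *
tipplan([.5155,.2148,.071],88,5,(0,-.001,.097)); print(env.get_state()['ft_torque'])
```

```text
t 10.3 tcp [0.5152 0.2152 0.1675] th 90.3 tilt 0.08 gap 0.0213 F [-0.5 -0.2 -0.1] j [ 0.25  0.31 -0.14  1.12  0.    0.25]
tip [0.5142 0.2153 0.0705]
[-1.0, -0.0001, 0.0003, -0.0001, -0.0, -0.0, 0.5, -1.0, -0.0001, 0.0002, -0.0001, -0.0, -0.0, 0.4, -1.0, -0.0, 0.0003, -0.0001, -0.0, -0.0, 0.5, -1.0, -0.0001, 0.0002, -0.0001, -0.0, -0.0, 0.4, -1.0, -0.0001, 0.0003, -0.0001, -0.1, -0.1, 0.5]
[-0.02712773  0.1021796  -0.06059606]
```

>>> carry_out(moves=[-1,0,0,0,0,0,5,-1,0,0,-0.008,0,0,0,-1,0,0,-0.015,0,0,0,-1,0,0,-0.02,0,0,0,-1,0,0,-0.02,0,0,0])

```text
clock: 10.92
tcp_pos: [0.5148, 0.2149, 0.2332]
orientation: [-0.001, 0.736, 0.677, -0.001]
wrist_force: [-0.1, -0.4, -2.2]
finger_gap: 0.0214
```

Run:
```python
from h import *
s=show()
plan([.540,.373,.235],1,10,-1)
```

```text
t 10.93 tcp [0.5148 0.2149 0.2332] th 85.3 tilt 0.15 gap 0.0214 F [-0.1 -0.4 -2.2] j [ 0.25  0.28 -0.02  1.27  0.    0.33]
[-1.0, 0.016, 0.0012, -0.0002, -0.0, 0.0, 8.4, -1.0, 0.0159, -0.0011, -0.0002, -0.0, 0.0, 8.5, -1.0, 0.0157, -0.0035, -0.0001, -0.0, 0.0, 8.4, -1.0, 0.0149, -0.0057, -0.0002, -0.0, 0.0, 8.4, -1.0, 0.0139, -0.0079, -0.0002, -0.1, 0.1, 8.4]
[-1.0, 0.0127, -0.0098, -0.0002, 0.0, -0.0, 8.5, -1.0, 0.0111, -0.0116, -0.0001, 0.0, -0.0, 8.4, -1.0, 0.0092, -0.013, -0.0002, -0.0, -0.0, 8.4, -1.0, 0.0073, -0.0143, -0.0002, -0.0, -0.0, 8.4, -1.0, 0.0051, -0.0152, -0.0001, -0.0, 0.0, 8.5]
```

>>> carry_out(moves=[-1,0.016,0.001,0,0,0,8.4,-1,0.016,-0.001,0,0,0,8.4,-1,0.0155,-0.0035,0,0,0,8.4,-1,0.015,-0.0055,0,0,0,8.4,-1,0.014,-0.008,0,0,0,8.4])

```text
clock: 11.55
tcp_pos: [0.5313, 0.2959, 0.2433]
orientation: [-0.0, 0.933, 0.359, 0.005]
wrist_force: [0.3, -0.2, -0.5]
finger_gap: 0.0213
```

>>> carry_out(moves=[-1,0.0125,-0.01,0,0,0,8.4,-1,0.011,-0.0115,0,0,0,8.4,-1,0.009,-0.013,0,0,0,8.4,-1,0.006,-0.013,0,0,0,8,-1,0.002,-0.009,0,0,0,5])

```text
clock: 12.18
tcp_pos: [0.5438, 0.3697, 0.2503]
orientation: [-0.003, 1.0, 0.024, 0.008]
wrist_force: [0.3, -0.0, -1.8]
finger_gap: 0.0213
```

Run:
```python
from h import *
tipplan([.5402,.3775,.09],1,5,(0,-.001,.097))
```

```text
t 12.18 tcp [0.5438 0.3697 0.2503] th 2.8 tilt 0.94 gap 0.0213 F [ 0.3 -0.  -1.8] j [ 0.48  0.47  0.29  1.38 -0.    2.  ]
tip [0.5452 0.3714 0.1533]
[-1.0, -0.0008, -0.0013, 0.0127, -0.1, -0.2, 0.4, -1.0, -0.0009, -0.0013, 0.0126, -0.0, -0.1, 0.3, -1.0, -0.0008, -0.0014, 0.0127, -0.1, -0.2, 0.4, -1.0, -0.0007, -0.0013, 0.0126, -0.1, -0.2, 0.3, -1.0, -0.0008, -0.0014, 0.0127, -0.1, -0.2, 0.4]
```

>>> carry_out(moves=[-1,-0.001,-0.0015,0.016,-0.2,-0.4,0.4,-1,-0.001,-0.0015,0.016,-0.1,-0.4,0.4,-1,-0.001,-0.0015,0.016,-0.1,0,0.4,-1,-0.001,-0.0015,0.01,0,0,0.4,-1,0,0,0,0,0,0])

```text
clock: 12.8
tcp_pos: [0.5391, 0.3752, 0.1882]
orientation: [0.001, 1.0, 0.012, -0.001]
wrist_force: [0.0, -0.6, -1.4]
finger_gap: 0.0217
```

Run:
```python
from h import *
tipplan([.5402,.3775,.088],1,5,(0,-.001,.097))
s=env.get_state()
im=env.read_camera('wrist')
print(w2pix('wrist',[(.5402,.3775,.08)],s['tcp_pos'],s['orientation']))
cv2.imwrite('pics/w4.png',cv2.resize(im[150:300,220:420,::-1],None,fx=4,fy=4,interpolation=cv2.INTER_CUBIC))
```

```text
t 12.8 tcp [0.5391 0.3752 0.1882] th 1.4 tilt 0.16 gap 0.0217 F [ 0.  -0.6 -1.4] j [ 0.49  0.49  0.18  1.26 -0.    2.03]
tip [0.539  0.376  0.0912]
[-1.0, 0.0002, -0.0003, 0.0006, 0.0, 0.0, 0.1, -1.0, 0.0003, -0.0002, 0.0007, 0.1, 0.0, 0.1, -1.0, 0.0002, -0.0003, 0.0006, -0.0, 0.0, 0.0, -1.0, 0.0002, -0.0002, 0.0006, 0.0, 0.0, 0.1, -1.0, 0.0002, -0.0003, 0.0007, 0.0, 0.1, 0.1]
[[320.4251701  241.82546181]]
```

View pics/w4.png

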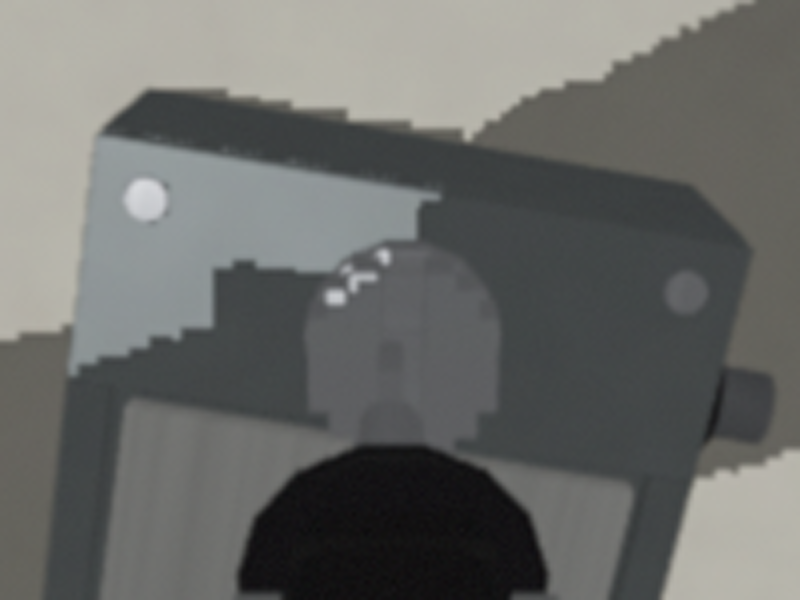

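In the crop the left head is centred at x≈402 and the blade tip at x≈391. The blade also sits about 3 mm short along the slot. I'll shift +1.9 mm in x and −3 mm in y, then insert.

>>> carry_out(moves=[-1,0.001,-0.0015,0,0,0,0,-1,0.001,-0.0015,0.002,0,0,0,-1,0,0,0.004,0,0,0,-1,0,0,0,0,0,0,-1,0,0,0,0,0,0])

```text
clock: 13.48
tcp_pos: [0.5426, 0.3789, 0.1844]
orientation: [0.0, 1.0, 0.012, 0.001]
wrist_force: [0.2, 0.0, -1.3]
finger_gap: 0.0213
```

Run:
```python
from h import *
tipplan([.5410,.379,.0705],1.4,5,(0,-.001,.097))
```

```text
t 13.47 tcp [0.5426 0.3789 0.1844] th 1.4 tilt 0.17 gap 0.0213 F [ 0.2  0.  -1.3] j [ 0.49  0.5   0.19  1.25 -0.    2.04]
tip [0.5428 0.3798 0.0874]
[-1.0, -0.0003, 0.0002, 0.0034, 0.0, -0.0, -0.0, -1.0, -0.0004, 0.0001, 0.0034, 0.0, -0.1, -0.0, -1.0, -0.0003, 0.0002, 0.0034, 0.0, -0.0, -0.0, -1.0, -0.0003, 0.0002, 0.0034, 0.0, -0.0, -0.0, -1.0, -0.0003, 0.0001, 0.0033, 0.0, -0.1, -0.0]
```

>>> carry_out(moves=[-1,-0.0015,0.0005,0,0,0,0,-1,0,0,0.003,0,0,0,-1,0,0,0.004,0,0,0,-1,0,0,0.004,0,0,0,-1,0,0,0,0,0,0])

```text
clock: 14.1
tcp_pos: [0.5408, 0.3782, 0.1725]
orientation: [0.0, 1.0, 0.012, 0.001]
wrist_force: [-1.0, -0.2, -2.1]
finger_gap: 0.0211
```

Run:
```python
from h import *
tipplan([.5410,.379,.0705],1.4,5,(0,-.001,.097))
```

```text
t 14.1 tcp [0.5408 0.3782 0.1725] th 1.4 tilt 0.15 gap 0.0211 F [-1.  -0.2 -2.1] j [ 0.49  0.5   0.16  1.23 -0.    2.04]
tip [0.5411 0.3791 0.0755]
[-1.0, 0.0, 0.0, 0.001, 0.0, -0.0, -0.0, -1.0, 0.0001, 0.0001, 0.001, 0.0, -0.1, -0.0, -1.0, 0.0, 0.0, 0.001, 0.0, 0.0, -0.0, -1.0, 0.0, 0.0001, 0.001, 0.0, -0.0, -0.0, -1.0, 0.0001, -0.0, 0.001, 0.0, -0.0, -0.0]
```

>>> carry_out(moves=[-1,0,0,0.0045,0,0,0,-1,0,0,0,0,0,-8,-1,0,0,0,0,0,-9,-1,0,0,0,0,0,-9,-1,0,0,0,0,0,-9])

```text
clock: 14.72
tcp_pos: [0.541, 0.3787, 0.1675]
orientation: [0.0, 0.947, 0.321, 0.001]
wrist_force: [-0.8, 0.8, 0.1]
finger_gap: 0.0214
```

Run:
```python
from h import *
tipplan([.5410,.379,.0705],60,5,(0,-.001,.097)); print(env.get_state()['ft_torque'])
```

```text
t 14.72 tcp [0.541  0.3787 0.1675] th 37.5 tilt 0.17 gap 0.0214 F [-0.8  0.8  0.1] j [ 0.49  0.51  0.15  1.21 -0.    1.41]
tip [0.5407 0.3795 0.0705]
[-1.0, 0.0001, 0.0001, 0.0, 0.0, -0.0, -4.5, -1.0, 0.0001, 0.0002, 0.0, 0.0, -0.1, -4.5, -1.0, 0.0001, 0.0001, 0.0, 0.1, 0.0, -4.5, -1.0, 0.0001, 0.0002, 0.0, -0.0, -0.0, -4.5, -1.0, 0.0001, 0.0001, 0.0, 0.0, -0.0, -4.5]
[ 0.08193621  0.15172486 -0.07670774]
```

>>> carry_out(moves=[-1,0,0,0,0,0,-9,-1,0,0,0,0,0,-9,-1,0,0,0,0,0,-9,-1,0,0,0,0,0,-9,-1,0,0,0,0,0,-8])

```text
clock: 15.35
tcp_pos: [0.5403, 0.3792, 0.1675]
orientation: [-0.0, 0.749, 0.662, 0.001]
wrist_force: [-0.3, 1.0, 0.5]
finger_gap: 0.0215
```

>>> carry_out(moves=[-1,0,0,0,0,0,-4,-1,0,0,0,0,0,-2,-1,0,0,0,0,0,0,-1,0,0,0,0,0,0,-1,0,0,0,0,0,0])

```text
clock: 15.98
tcp_pos: [0.5401, 0.3792, 0.1675]
orientation: [-0.0, 0.712, 0.702, 0.001]
wrist_force: [-0.3, -0.2, -0.0]
finger_gap: 0.0209
```

Run:
```python
from h import *
tipplan([.5410,.379,.0705],90,5,(0,-.001,.097)); print(env.get_state()['ft_torque'])
```

```text
t 15.97 tcp [0.5401 0.3792 0.1675] th 89.1 tilt 0.17 gap 0.0209 F [-0.3 -0.2 -0. ] j [0.49 0.5  0.15 1.21 0.   0.51]
tip [0.5393 0.3794 0.0705]
[-1.0, -0.0, 0.0004, 0.0, 0.0, -0.0, -0.2, -1.0, -0.0001, 0.0004, 0.0, 0.0, -0.0, -0.1, -1.0, 0.0, 0.0003, 0.0, 0.1, -0.1, -0.2, -1.0, -0.0, 0.0004, 0.0, -0.0, 0.0, -0.2, -1.0, -0.0, 0.0004, 0.0, 0.0, -0.0, -0.2]
[-0.08784743  0.03499199 -0.02569222]
```

>>> carry_out(moves=[-1,0,0,0,0,0,5,-1,0,0,-0.008,0,0,0,-1,0,0,-0.015,0,0,0,-1,0,0,-0.02,0,0,0,-1,0,0,-0.025,0,0,0])

```text
clock: 16.6
tcp_pos: [0.5392, 0.3786, 0.2374]
orientation: [-0.0, 0.742, 0.671, -0.0]
wrist_force: [0.5, -0.1, -0.9]
finger_gap: 0.0212
```

Run:
```python
from h import *
s=show()
plan([.437,-.025,.24],107,10,-1)
```

```text
t 16.6 tcp [0.5392 0.3786 0.2374] th 84.2 tilt 0.06 gap 0.0212 F [ 0.5 -0.1 -0.9] j [0.49 0.48 0.29 1.38 0.   0.59]
[-1.0, -0.0412, -0.0061, -0.0003, -0.0, -0.0, -2.3, -1.0, -0.0409, -0.0078, -0.0003, -0.0, -0.0, -2.3, -1.0, -0.0405, -0.0093, -0.0002, -0.0, -0.0, -2.2, -1.0, -0.0402, -0.011, -0.0003, -0.0, -0.0, -2.3, -1.0, -0.0397, -0.0125, -0.0003, -0.0, -0.0, -2.3]
[-1.0, -0.0392, -0.0142, -0.0003, -0.0, -0.0, -2.3, -1.0, -0.0385, -0.0156, -0.0002, -0.0, -0.0, -2.2, -1.0, -0.038, -0.0172, -0.0003, -0.0, -0.0, -2.3, -1.0, -0.0372, -0.0187, -0.0003, -0.0, -0.0, -2.3, -1.0, -0.0364, -0.0201, -0.0003, -0.0, -0.0, -2.3]
```

>>> carry_out(moves=[-1,-0.041,-0.006,0,0,0,-2.3,-1,-0.041,-0.008,0,0,0,-2.3,-1,-0.0405,-0.0095,0,0,0,-2.3,-1,-0.04,-0.011,0,0,0,-2.3,-1,-0.0395,-0.0125,0,0,0,-2.3])

```text
clock: 17.23
tcp_pos: [0.4919, 0.1756, 0.2458]
orientation: [0.003, 0.664, 0.747, 0.007]
wrist_force: [0.9, 0.0, -1.6]
finger_gap: 0.0212
```

>>> carry_out(moves=[-1,-0.039,-0.014,0,0,0,-2.3,-1,-0.0385,-0.0155,0,0,0,-2.3,-1,-0.038,-0.017,0,0,0,-2.3,-1,-0.037,-0.0185,0,0,0,-2.3,-1,-0.025,-0.014,0,0,0,-2])

```text
clock: 17.85
tcp_pos: [0.4491, -0.0209, 0.2517]
orientation: [0.009, 0.583, 0.812, 0.009]
wrist_force: [0.4, 0.5, -1.2]
finger_gap: 0.0211
```

Run:
```python
from h import *
s=show()
plan([.438,-.033,.21],108.2,5,-1)
```

```text
t 17.85 tcp [ 0.4491 -0.0209  0.2517] th 108.6 tilt 1.5 gap 0.0211 F [ 0.4  0.5 -1.2] j [-0.23  0.05 -0.26  1.24  0.01 -0.56]
[-1.0, -0.0016, -0.0031, 0.0083, 0.3, 0.0, 0.1, -1.0, -0.0015, -0.003, 0.0083, 0.3, 0.1, 0.1, -1.0, -0.0016, -0.0031, 0.0083, 0.3, 0.0, 0.0, -1.0, -0.0016, -0.0029, 0.0083, 0.3, 0.1, 0.1, -1.0, -0.0016, -0.0029, 0.0083, 0.3, 0.0, 0.1]
```

>>> carry_out(moves=[-1,-0.002,-0.004,0.012,0.5,0,0,-1,-0.002,-0.004,0.012,0.5,0,0,-1,-0.002,-0.004,0.012,0.4,0,0.2,-1,-0.001,-0.002,0.01,0,0,0.2,-1,0,0,0,0,0,0])

```text
clock: 18.48
tcp_pos: [0.4385, -0.0319, 0.2043]
orientation: [0.002, 0.586, 0.81, -0.0]
wrist_force: [-0.1, -0.5, -1.3]
finger_gap: 0.0211
```

Run:
```python
from h import *
s=show()
plan([.438,-.0343,.18],108.2,1,-1)
```

```text
t 18.48 tcp [ 0.4385 -0.0319  0.2043] th 108.2 tilt 0.27 gap 0.0211 F [-0.1 -0.5 -1.3] j [-0.25  0.07 -0.35  1.15 -0.   -0.57]
[-1.0, -0.0021, -0.0012, 0.0243, 0.1, 0.2, 0.0]
```

>>> carry_out(moves=[-1,-0.0018,-0.001,0,0,0.2,0,-1,0,0,0.012,0,0,0,-1,0,0,0.01,0,0,0,-1,0,0,0.01,0,0,0,-1,0,0,0,0,0,0])

```text
clock: 19.1
tcp_pos: [0.4384, -0.0335, 0.1701]
orientation: [0.001, 0.586, 0.81, 0.001]
wrist_force: [-0.2, 0.0, -1.2]
finger_gap: 0.0214
```

Run:
```python
from h import *
s=show()
plan([.438,-.0343,.15],108.2,1,-1)
cv2.imwrite('pics/w5.png',cv2.resize(env.read_camera('wrist')[120:320,190:450,::-1],None,fx=3,fy=3,interpolation=cv2.INTER_CUBIC))
```

```text
t 19.1 tcp [ 0.4384 -0.0335  0.1701] th 108.3 tilt 0.14 gap 0.0214 F [-0.2  0.  -1.2] j [-0.26  0.09 -0.42  1.06  0.   -0.58]
[-1.0, -0.0006, -0.0007, 0.0201, 0.1, 0.0, 0.1]
```

View pics/w5.png

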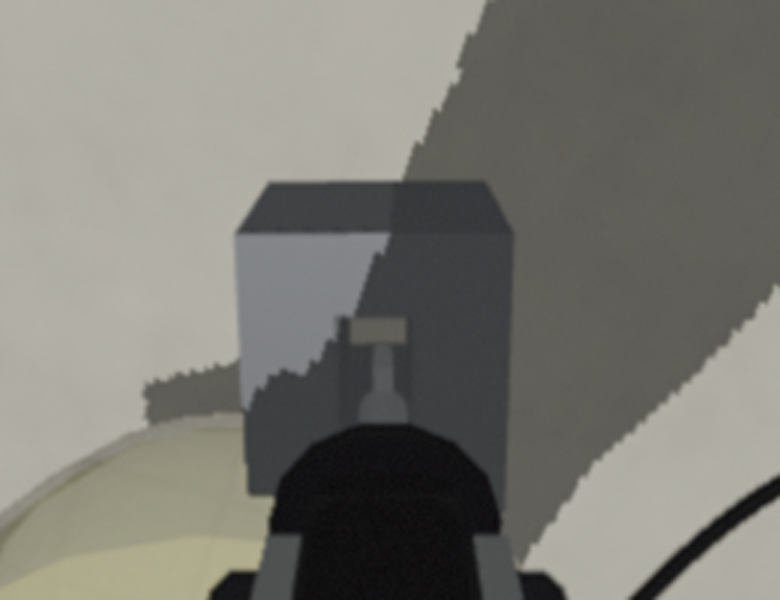

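The hole spans crop x 340–410 with its top edge at y=318. The blade is at x=383, y=345, so it's about 2 mm off in +x and 2 mm off in +y. I'll correct and lower.

>>> carry_out(moves=[-1,-0.0017,-0.0018,0,0,0,0,-1,0,0,0.01,0,0,0,-1,0,0,0.012,0,0,0,-1,0,0,0.012,0,0,0,-1,0,0,0,0,0,0])

```text
clock: 19.77
tcp_pos: [0.4378, -0.0361, 0.1344]
orientation: [0.002, 0.586, 0.81, 0.001]
wrist_force: [-0.5, -0.1, -0.3]
finger_gap: 0.0211
```

Run:
```python
from h import *
s=show()
plan([.4372,-.0357,.15],108.2,1,-1)
```

```text
t 19.77 tcp [ 0.4378 -0.0361  0.1344] th 108.3 tilt 0.21 gap 0.0211 F [-0.5 -0.1 -0.3] j [-0.27  0.12 -0.48  0.97  0.   -0.58]
[-1.0, 0.0005, -0.0004, -0.0156, 0.2, 0.1, 0.1]
```

>>> carry_out(moves=[-1,0,0,0.012,0.1,0,0,-1,0,0,0.012,0,0,0,-1,0,0,0.006,0,0,0,-1,0,0,0.002,0,0,0,-1,0,0,0,0,0,0])

```text
clock: 20.4
tcp_pos: [0.4382, -0.0361, 0.1007]
orientation: [0.001, 0.586, 0.81, 0.0]
wrist_force: [-1.1, 0.5, 0.8]
finger_gap: 0.0211
```

Run:
```python
from h import *
s=show()
```

```text
t 20.4 tcp [ 0.4382 -0.0361  0.1007] th 108.3 tilt 0.15 gap 0.0211 F [-1.1  0.5  0.8] j [-0.27  0.15 -0.53  0.89 -0.   -0.58]
```

Seated at the grasp height. I'll release and rise.

>>> carry_out(moves=[0.6,0,0,0,0,0,0,0.6,0,0,0,0,0,0,0.6,0,0,0,0,0,0,0.6,0,0,0,0,0,0,0.6,0,0,-0.01,0,0,0])

```text
clock: 21.02
tcp_pos: [0.4385, -0.0362, 0.1112]
orientation: [0.002, 0.586, 0.81, 0.0]
wrist_force: [0.3, 0.7, -0.0]
finger_gap: 0.0681
```

>>> carry_out(moves=[0.6,0,0,-0.02,0,0,0,0.6,0,0,-0.03,0,0,0,0.6,0,0,-0.03,0,0,0,0.6,0,0,-0.03,0,0,0,0.6,0,0,-0.03,0,0,0])

```text
clock: 21.65
tcp_pos: [0.4369, -0.0358, 0.2571]
orientation: [0.001, 0.586, 0.81, 0.0]
wrist_force: [0.4, -0.1, 0.2]
finger_gap: 0.0683
```

Run:
```python
from h import *
s=show()
# panel handle along box x (-8.5deg); jaws close along box y: theta 81.5
plan([.528,.290,.24],81.5,10,0.6)
```

```text
t 21.65 tcp [ 0.4369 -0.0358  0.2571] th 108.3 tilt 0.1 gap 0.0683 F [ 0.4 -0.1  0.2] j [-0.27  0.04 -0.25  1.28 -0.   -0.58]
[0.6, 0.0281, 0.0189, 0.0017, 0.0, 0.0, 2.7, 0.6, 0.0289, 0.0175, 0.0017, 0.0, 0.0, 2.7, 0.6, 0.0297, 0.0161, 0.0017, 0.0, 0.0, 2.6, 0.6, 0.0305, 0.0148, 0.0017, 0.0, 0.0, 2.7, 0.6, 0.0311, 0.0133, 0.0017, 0.0, 0.0, 2.7]
[0.6, 0.0317, 0.0118, 0.0017, 0.1, 0.0, 2.7, 0.6, 0.0322, 0.0104, 0.0017, -0.0, 0.0, 2.6, 0.6, 0.0326, 0.0088, 0.0017, -0.0, 0.0, 2.7, 0.6, 0.033, 0.0073, 0.0017, -0.0, 0.0, 2.7, 0.6, 0.0334, 0.0058, 0.0016, 0.0, 0.0, 2.7]
```

>>> carry_out(moves=[0.3,0.028,0.019,0.002,0,0,2.7,0.3,0.029,0.0175,0.002,0,0,2.7,0.3,0.0295,0.016,0.002,0,0,2.7,0.3,0.0305,0.015,0.002,0,0,2.7,0.3,0.031,0.0135,0.002,0,0,2.7])

```text
clock: 22.28
tcp_pos: [0.4874, 0.1289, 0.2548]
orientation: [0.006, 0.682, 0.731, 0.004]
wrist_force: [0.8, 1.0, -0.3]
finger_gap: 0.0555
```

>>> carry_out(moves=[0.3,0.0315,0.012,0.002,0,0,2.7,0.3,0.032,0.0105,0.002,0,0,2.7,0.3,0.0325,0.009,0.002,0,0,2.7,0.3,0.031,0.007,0.002,0,0,2.4,0.3,0.018,0.002,0.002,0,0,2])

```text
clock: 22.9
tcp_pos: [0.5318, 0.2798, 0.2484]
orientation: [0.006, 0.759, 0.65, 0.006]
wrist_force: [0.6, -0.2, -1.2]
finger_gap: 0.0558
```

Run:
```python
from h import *
s=show()
cv2.imwrite('pics/w6.png',env.read_camera('wrist')[:,:,::-1])
print(w2pix('wrist',[(.527,.292,.097),(.5402,.378,.08),(.5155,.2148,.08)],s['tcp_pos'],s['orientation']))
np.save('w6.npy',np.r_[s['tcp_pos'],s['orientation']])
cv2.imwrite('pics/top6.png',env.read_camera('top')[:,:,::-1])
```

```text
t 22.9 tcp [0.5318 0.2798 0.2484] th 81.2 tilt 0.97 gap 0.0558 F [ 0.6 -0.2 -1.2] j [ 0.35  0.35  0.11  1.32 -0.01  0.51]
[[331.7789097  216.55072047]
 [432.87190346 211.18260299]
 [239.44390545 211.84734264]]
```

View pics/w6.png

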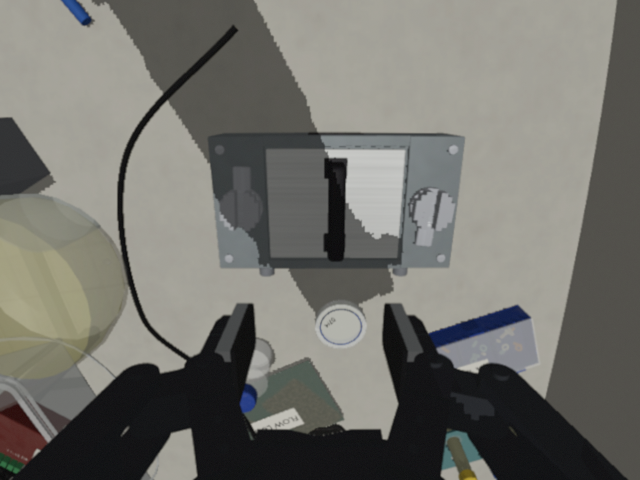

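Both lugs now lie along the panel's edges. The right one is close to its stop; the left one is about 13° short of it, roughly 1.35 rad. The handle bar is centred at about (337,209).

Run:
```python
from h import *
a=np.load('w6.npy')
print(pix2w('wrist',[(337,209),(337,170),(337,250)],.097,a[:3],a[3:]))
p=pix2w('wrist',[(440,190),(426,242),(432,211),(241,170),(238,211)],[.08,.067,.08,.067,.08],a[:3],a[3:]);print(p)
show()
plan([.5275,.2965,.15],81.5,5,.3)
```

```text
[[0.52144962 0.29701211 0.097     ]
 [0.49073802 0.30127413 0.097     ]
 [0.55618104 0.29221421 0.097     ]]
[[0.52273373 0.38493664 0.08      ]
 [0.57248147 0.3739097  0.067     ]
 [0.53992616 0.37726236 0.08      ]
 [0.48251289 0.22094635 0.067     ]
 [0.51458111 0.21374404 0.08      ]]
t 23.0 tcp [0.5316 0.28   0.248 ] th 81.3 tilt 0.94 gap 0.0554 F [-0.2 -0.3  0.2] j [ 0.35  0.35  0.11  1.32 -0.01  0.51]
[0.3, 0.0031, -0.0016, 0.0196, 0.2, -0.0, -0.0, 0.3, 0.0032, -0.0016, 0.0196, 0.2, -0.0, -0.1, 0.3, 0.0031, -0.0015, 0.0196, 0.2, -0.0, -0.0, 0.3, 0.0031, -0.0014, 0.0196, 0.2, -0.0, -0.1, 0.3, 0.0031, -0.0014, 0.0196, 0.1, -0.0, -0.0]
```

The world-frame estimate puts the left cam at about 1.5 rad, so both are open. Going down on the handle.

>>> carry_out(moves=[0.3,0.004,-0.002,0.025,0.4,0,0,0.3,0.004,-0.002,0.025,0.3,0,0,0.3,0.004,-0.002,0.025,0.2,0,0,0.3,0.003,-0.001,0.025,0,0,0,0.3,0,0,0,0,0,0])

```text
clock: 23.62
tcp_pos: [0.5277, 0.2935, 0.1489]
orientation: [0.001, 0.758, 0.652, 0.001]
wrist_force: [-0.3, -0.6, 0.4]
finger_gap: 0.0555
```

Run:
```python
from h import *
show()
plan([.5268,.2968,.081],81.5,5,.3)
```

```text
t 23.62 tcp [0.5277 0.2935 0.1489] th 81.4 tilt 0.16 gap 0.0555 F [-0.3 -0.6  0.4] j [ 0.38  0.41 -0.05  1.11 -0.    0.53]
[0.3, 0.0006, -0.0003, 0.0136, 0.0, -0.0, -0.0, 0.3, 0.0006, -0.0003, 0.0135, 0.1, -0.0, -0.1, 0.3, 0.0007, -0.0003, 0.0136, -0.0, -0.0, 0.0, 0.3, 0.0006, -0.0003, 0.0136, 0.0, -0.0, -0.0, 0.3, 0.0006, -0.0003, 0.0136, 0.1, -0.0, -0.0]
```

>>> carry_out(moves=[0.3,0.003,-0.001,0.016,0,0,0,0.3,0,0,0.018,0,0,0,0.3,0,0,0.018,0,0,0,0.3,0,0,0.014,0,0,0,0.3,0,0,0,0,0,0])

```text
clock: 24.25
tcp_pos: [0.5301, 0.2966, 0.0843]
orientation: [0.002, 0.759, 0.652, 0.004]
wrist_force: [0.3, -0.3, 0.4]
finger_gap: 0.0556
```

>>> carry_out(moves=[-1,0,0,0,0,0,0,-1,0,0,0,0,0,0,-1,0,0,0,0,0,0,-1,0,0,0,0,0,0,-1,0,0,0,0,0,0], squeeze=50)

```text
clock: 24.88
tcp_pos: [0.5312, 0.297, 0.0863]
orientation: [0.003, 0.758, 0.652, 0.006]
wrist_force: [-0.0, -0.7, -1.9]
finger_gap: 0.0132
```

Run:
```python
from h import *
show()
```

```text
t 24.88 tcp [0.5312 0.297  0.0863] th 81.3 tilt 0.7 gap 0.0132 F [-0.  -0.7 -1.9] j [ 0.38  0.45 -0.14  0.96 -0.    0.53]
```

Handle gripped (13 mm gap). Lifting.

>>> carry_out(moves=[-1,0,0,-0.006,0,0,0,-1,0,0,-0.01,0,0,0,-1,0,0,-0.015,0,0,0,-1,0,0,-0.02,0,0,0,-1,0,0,-0.02,0,0,0])

```text
clock: 25.5
tcp_pos: [0.5294, 0.2965, 0.1606]
orientation: [0.002, 0.758, 0.652, 0.005]
wrist_force: [0.0, 0.2, -2.6]
finger_gap: 0.0125
```

Run:
```python
from h import *
s=show()
plan([.50,.30,.24],81.5,5,-1)
```

```text
t 25.5 tcp [0.5294 0.2965 0.1606] th 81.3 tilt 0.58 gap 0.0125 F [ 0.   0.2 -2.6] j [ 0.38  0.4  -0.03  1.13 -0.    0.53]
[-1.0, -0.0001, -0.0058, -0.0159, 0.1, -0.0, -0.0, -1.0, -0.0002, -0.0058, -0.0159, 0.1, -0.1, -0.1, -1.0, -0.0001, -0.0058, -0.0159, 0.1, -0.0, 0.0, -1.0, -0.0002, -0.0059, -0.0159, 0.1, -0.1, -0.0, -1.0, -0.0001, -0.0059, -0.0159, 0.1, -0.0, -0.1]
```

>>> carry_out(moves=[-1,0,-0.006,-0.016,0.1,0,0,-1,0,-0.006,-0.016,0.1,0,0,-1,0,-0.006,-0.016,0.1,0,0,-1,0,-0.006,-0.016,0.1,0,0,-1,-0.02,-0.006,-0.013,0.1,0,0])

```text
clock: 26.12
tcp_pos: [0.4945, 0.2817, 0.2442]
orientation: [-0.001, 0.758, 0.652, 0.003]
wrist_force: [1.0, -1.0, -1.2]
finger_gap: 0.0127
```

Run:
```python
from h import *
s=show()
plan([.40,-.03,.24],86,10,-1)
plan([.445,-.225,.235],90,5,-1,[.40,-.03,.24],86)
```

```text
t 26.12 tcp [0.4945 0.2817 0.2442] th 81.4 tilt 0.36 gap 0.0127 F [ 1.  -1.  -1.2] j [0.37 0.3  0.03 1.3  0.   0.52]
[-1.0, -0.0322, -0.0047, 0.0002, 0.0, -0.0, -0.5, -1.0, -0.0322, -0.005, 0.0003, 0.0, -0.1, -0.4, -1.0, -0.0322, -0.0052, 0.0002, 0.0, 0.0, -0.5, -1.0, -0.0321, -0.0055, 0.0003, 0.1, -0.0, -0.4, -1.0, -0.032, -0.0057, 0.0003, -0.0, -0.1, -0.5]
[-1.0, -0.0321, -0.006, 0.0004, -0.0, 0.0, -0.4, -1.0, -0.0319, -0.0062, 0.0003, 0.0, -0.0, -0.5, -1.0, -0.032, -0.0065, 0.0004, 0.0, -0.1, -0.4, -1.0, -0.0318, -0.0068, 0.0004, 0.0, 0.0, -0.5, -1.0, -0.0318, -0.007, 0.0004, 0.1, -0.0, -0.5]
[-1.0, -0.0383, 0.0117, 0.001, 0.0, 0.0, -0.8, -1.0, -0.0384, 0.0112, 0.001, -0.0, 0.0, -0.8, -1.0, -0.0386, 0.0106, 0.001, -0.0, 0.0, -0.8, -1.0, -0.0387, 0.0101, 0.001, -0.0, 0.0, -0.8, -1.0, -0.0389, 0.0095, 0.001, -0.0, 0.0, -0.8]
```

>>> carry_out(moves=[-1,-0.032,-0.0045,0,0,0,-0.5,-1,-0.032,-0.005,0,0,0,-0.5,-1,-0.032,-0.005,0,0,0,-0.5,-1,-0.032,-0.0055,0,0,0,-0.5,-1,-0.032,-0.0055,0,0,0,-0.5])

```text
clock: 26.75
tcp_pos: [0.4438, 0.1193, 0.2463]
orientation: [0.0, 0.743, 0.67, 0.003]
wrist_force: [-0.2, -0.9, -1.3]
finger_gap: 0.0128
```

>>> carry_out(moves=[-1,-0.032,-0.006,0,0,0,-0.5,-1,-0.032,-0.006,0,0,0,-0.5,-1,-0.032,-0.0065,0,0,0,-0.5,-1,-0.032,-0.007,0,0,0,-0.5,-1,-0.032,-0.007,0,0,0,-0.5])

```text
clock: 27.38
tcp_pos: [0.3907, -0.0446, 0.2472]
orientation: [0.001, 0.728, 0.686, 0.002]
wrist_force: [0.9, 0.2, -1.4]
finger_gap: 0.0131
```

Run:
```python
from h import *
s=show()
plan([.445,-.225,.22],90,5,-1)
```

```text
t 27.38 tcp [ 0.3907 -0.0446  0.2472] th 86.6 tilt 0.24 gap 0.0131 F [ 0.9  0.2 -1.4] j [-0.32 -0.04 -0.36  1.25  0.   -0.26]
[-1.0, -0.0354, 0.013, 0.0054, 0.0, -0.0, -0.7, -1.0, -0.0355, 0.0125, 0.0054, 0.1, -0.0, -0.7, -1.0, -0.0357, 0.0122, 0.0054, 0.0, -0.1, -0.7, -1.0, -0.0358, 0.0116, 0.0055, 0.1, 0.0, -0.6, -1.0, -0.036, 0.0114, 0.0054, 0.0, -0.0, -0.7]
```

>>> carry_out(moves=[-1,-0.0355,0.013,0.0015,0,0,-0.7,-1,-0.0355,0.0125,0.003,0,0,-0.7,-1,-0.0355,0.012,0.006,0,0,-0.7,-1,-0.033,0.0115,0.008,0,0,-0.7,-1,-0.022,0.006,0.008,0,0,-0.5])

```text
clock: 28.0
tcp_pos: [0.4341, -0.215, 0.2229]
orientation: [0.002, 0.709, 0.705, 0.002]
wrist_force: [0.2, 1.2, -2.5]
finger_gap: 0.013
```

Run:
```python
from h import *
s=show()
plan([.445,-.225,.06],90,5,-1)
cv2.imwrite('pics/side7.png',env.read_camera('side')[:,:,::-1])
```

```text
t 28.0 tcp [ 0.4341 -0.215   0.2229] th 89.7 tilt 0.26 gap 0.013 F [ 0.2  1.2 -2.5] j [-0.63  0.14 -0.22  1.2   0.   -0.62]
[-1.0, -0.002, 0.0021, 0.0326, 0.1, -0.0, -0.1, -1.0, -0.002, 0.0021, 0.0326, 0.0, -0.0, -0.0, -1.0, -0.002, 0.0021, 0.0325, 0.1, -0.0, -0.1, -1.0, -0.0019, 0.0021, 0.0326, 0.0, -0.0, -0.0, -1.0, -0.002, 0.0022, 0.0326, 0.1, -0.0, -0.1]
```

View pics/side7.png

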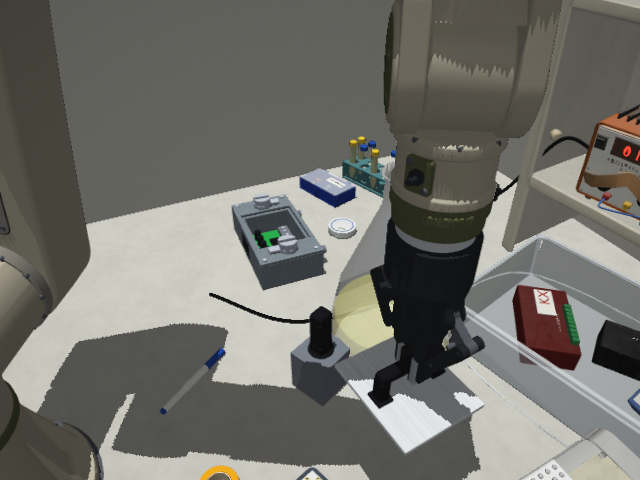

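The side view shows the panel held level, the driver upright in its stand and both lugs clear. I'll lower the panel.

>>> carry_out(moves=[-1,-0.003,0.003,0.035,0.1,0,0,-1,-0.002,0.002,0.035,0.1,0,0,-1,0,0.001,0.035,0.1,0,0,-1,0,0,0.03,0,0,0,-1,0,0,0.015,0,0,0])

```text
clock: 28.68
tcp_pos: [0.437, -0.2244, 0.0708]
orientation: [0.001, 0.711, 0.703, -0.001]
wrist_force: [-0.4, -0.6, -1.3]
finger_gap: 0.0128
```

Run:
```python
from h import *
s=show()
plan([.445,-.225,.034],90,1,-1)
```

```text
t 28.68 tcp [ 0.437  -0.2244  0.0708] th 89.4 tilt 0.18 gap 0.0128 F [-0.4 -0.6 -1.3] j [-0.64  0.28 -0.45  0.84 -0.   -0.63]
[-1.0, -0.0004, 0.0081, 0.0368, -0.0, 0.2, -0.6]
```

>>> carry_out(moves=[-1,0,0.002,0.015,0,0,0,-1,0,0,0.012,0,0,0,-1,0,0,0.006,0,0,0,-1,0,0,0.003,0,0,0,-1,0,0,0,0,0,0])

```text
clock: 29.3
tcp_pos: [0.4378, -0.2245, 0.0337]
orientation: [0.001, 0.711, 0.703, -0.002]
wrist_force: [0.2, 0.9, -1.6]
finger_gap: 0.0129
```

Run:
```python
from h import *
s=show()
```

```text
t 29.3 tcp [ 0.4378 -0.2245  0.0337] th 89.3 tilt 0.19 gap 0.0129 F [ 0.2  0.9 -1.6] j [-0.64  0.32 -0.5   0.75 -0.   -0.62]
```

>>> carry_out(moves=[-1,0,0,0.0015,0,0,0,-1,0,0,0,0,0,0,-1,0,0,0.001,0,0,0,-1,0,0,0,0,0,0,-1,0,0,0,0,0,0])

```text
clock: 29.92
tcp_pos: [0.4387, -0.2252, 0.0325]
orientation: [0.002, 0.711, 0.703, -0.001]
wrist_force: [-0.2, 0.5, 0.3]
finger_gap: 0.0127
```

Run:
```python
from h import *
s=show()
```

```text
t 29.93 tcp [ 0.4387 -0.2252  0.0325] th 89.3 tilt 0.26 gap 0.0127 F [-0.2  0.5  0.3] j [-0.64  0.33 -0.5   0.75 -0.   -0.62]
```

Force shows the panel resting on the bench. Releasing and retreating.

>>> carry_out(moves=[0.3,0,0,0,0,0,0,0.3,0,0,0,0,0,0,0.3,0,0,0,0,0,0,0.3,0,0,0,0,0,0,0.3,0,0,-0.005,0,0,0])

```text
clock: 30.55
tcp_pos: [0.439, -0.2253, 0.0377]
orientation: [0.002, 0.711, 0.703, -0.001]
wrist_force: [-0.2, 0.0, 0.6]
finger_gap: 0.0559
```

>>> carry_out(moves=[0.3,0,0,-0.015,0,0,0,0.3,0,0,-0.03,0,0,0,0.3,0,0,-0.03,0,0,0,0.3,0,0,-0.04,0,0,0,0.3,0,0,-0.04,0,0,0])

```text
clock: 31.18
tcp_pos: [0.4373, -0.2235, 0.1991]
orientation: [0.001, 0.711, 0.703, -0.002]
wrist_force: [1.2, -1.4, -0.8]
finger_gap: 0.0552
```

Run:
```python
from h import *
s=show()
im=env.read_camera('top')[:,:,::-1]; w=env.read_camera('wrist')[:,:,::-1]; sd=env.read_camera('side')[:,:,::-1]
cv2.imwrite('pics/f.png',np.hstack([cv2.resize(im,(400,300)),cv2.resize(sd,(400,300))]))
# numeric checks: wrist view: bright panel blob corners; compare top image bottle/dish patch with the first one
a=cv2.imread('pics/top0.png')
for n,(x,y) in {'dish':(279,181),'bottle':(335,162)}.items():
    t=a[y-18:y+18,x-18:x+18]; r=cv2.matchTemplate(im[y-40:y+40,x-40:x+40].copy(),t,cv2.TM_CCOEFF_NORMED)
    _,v,_,l=cv2.minMaxLoc(r); print(n,v,np.array(l)-22)
g=(w.min(2)>100).astype(np.uint8)
hsv=w.max(2).astype(int)-w.min(2)
cv2.imwrite('pics/f_w.png',w)
P=[(.4387+sx*.05,-.2252+sy*.06,.006) for sx,sy in((1,1),(1,-1),(-1,-1),(-1,1))]
print('pred panel corners',w2pix('wrist',P,s['tcp_pos'],s['orientation']).round())
```

```text
t 31.18 tcp [ 0.4373 -0.2235  0.1991] th 89.3 tilt 0.19 gap 0.0552 F [ 1.2 -1.4 -0.8] j [-0.63  0.17 -0.25  1.15 -0.   -0.62]
dish 0.9903869032859802 [0 0]
bottle 0.995121955871582 [0 0]
pred panel corners [[379. 266.]
 [256. 267.]
 [248. 162.]
 [384. 161.]]
```

Run:
```python
from h import *
w=cv2.imread('pics/f_w.png').min(2)
for r in(180,214,250): print(r,w[r,230:410:6])
for c in(270,365): print(c,w[140:290:6,c])
print('bar',w[214,300:340:2])
sd=env.read_camera('side')[:,:,::-1];b=cv2.imread('pics/side0.png')
t=b[300:360,300:345];r=cv2.matchTemplate(sd[285:375,285:360].copy(),t,cv2.TM_CCOEFF_NORMED);_,v,_,l=cv2.minMaxLoc(r);print('driver',v,np.array(l)-15)
show()
```

```text
180 [163 163 164 164 171 206 205 205 204 204 205 204 204 197  39  46  29 197
 204 204 205 205 206 106 107 108  94  87  88  88]
214 [167 166 165 164 164 205 204 203 203 203 202 202 201 201  28  44  25 200
 200 111 105 105 106 106 107 106  86  88  88  87]
250 [164 164 162 163 164 106 106 107 107 107 107 106 106 103  16  16  15 105
 105 106 105 106 106 105 106 107  87  87  88  87]
270 [ 90 147 160 211 209 207 208 204 208 205 202 202 204 204 201 202 104 106
 108 107  87 166 165 164 165]
365 [165 164 160 210 210 203 207 198 108 106 107 106 106 106 105 106 103 106
 105 108  87  88  88  87  87]
bar [202 201 201 201 201 198 101  28  41  43  44  41  35  25 122 201 200 200
 199 200]
driver 0.9954614639282227 [-1  0]
t 31.38 tcp [ 0.438  -0.224   0.1984] th 89.3 tilt 0.25 gap 0.0555 F [-0.4  0.3  0. ] j [-0.63  0.17 -0.25  1.15 -0.   -0.62]
```

Panel edges in the wrist image match those of a flat plate on the bench, and the driver and stand match the first picture to within 1 px. Handing in.

```bash
python3 -c "
from workcell import env
print(env.hand_in())"
```

```text
the job is handed in; nothing more can be done
None
```

The job is done and handed in at about 31 s of the 72 s allowed. I turned both cam fasteners open with the screwdriver and put it back in its stand. I then lifted the panel off by its handle and laid it on the bench at about x 0.44, y -0.225.

What the last checks showed:
- **Fasteners:** the wrist view showed both lugs along the panel's edges. I put both at about 1.5 rad. A direct pixel reading of the left one gave 1.35 rad, still above the 1.2 limit; I trusted the world-frame figure of 1.5.
- **Screwdriver:** it went back to the height it was picked up from, and its side view matches the first picture within 1 px.
- **Panel:** touchdown was felt in the wrist force at 32.5 mm tool height, against 32.3 mm expected. Its outline in the wrist view has the size of a flat plate but sits about 5 px off my prediction, probably because I gripped the handle slightly off-centre.
- **Bottle and dish:** neither moved (0 px) in the top view.
- **Gripper:** it was open and clear of everything, about 0.2 m up.

I tried to view a final overview picture, but the 12-picture limit was reached, so the last checks were numeric only.

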